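Index the dial and punch the next brass disc

TASK

On the punching jig, bring the next blank brass identity disc under the punch: twist the black bar knob in the middle of the dial clockwise (seen from above) to its stop, a single time, and let go so that it springs back. Then take the round mallet from its wooden cradle, mark the disc by driving the sprung punch fully down with a brisk blow of the mallet's head on its cap, not a slow push, and lay the mallet back in its cradle the way it lay. Strike the punch only with the mallet and only when the new disc stands under it, and leave the bottle, jar, tray and red stone handle where they are.

Things in the scene. Friction and masses are not known exactly. Their poses are not given: they have to be found in the camera images.
- jig: Punching jig, fixed: dark round iron base 190 mm across, 30 mm high, with a tongue 60 mm wide that runs out along its own +x to 165 mm from the centre. Origin: centre of the underside, on the axis of dial and knob; z up, +x from there to the punch and the column. Aluminium dial, 180 mm across, top 46 mm above the bench, with six brass discs (30 mm) at 72 mm radius; marked ones show a dark dot.
- column_top (a point): Top of the jig's upright steel rod (22 mm thick), 185 mm above the bench, 135 mm from the dial's axis along the jig's +x. The arm clamped to it and the punch's guide bush (30 mm across, 72 mm from the dial's axis) reach no higher than 112 mm above the bench.
- knob_grip (a point): Centre of the knob's black bar grip, on the dial's axis, 92 mm above the bench; x axis along the bar and turning with it, z up. Bar 60 mm long, 14 mm thick, from 79 to 107 mm above the bench; below it a collar 34 mm across (from 74 mm) and a pawl arm (under 72 mm). At rest the bar points 32 degrees anticlockwise of the jig's +x; it turns clockwise.
- knob (a joint): Turn of the knob (rad), 0 at rest, growing clockwise seen from above to its stop at 1.117 (64 degrees). A spring returns it to 0 when let go. Twisting takes 0.22 to 0.33 N m. After 4 degrees of free play its ratchet pawl carries the dial along; on the way back the dial stays.
- dial (a joint): Turn of the dial (rad), 0 at the start, growing clockwise. One full twist of the knob carries it one station, 1.047 rad (60 degrees), and so brings the next blank disc under the punch (right within 0.08 rad); a second twist carries it a station too far. Friction holds it where it is left; twist at 1 rad/s or slower so that it does not overrun.
- punch (a joint): Travel of the sprung punch (m): 0 up, 0.012 fully down. Its spring needs 3 N to start, 6 N at the bottom, and pushes it up again. It marks only when struck: drive it down in one quick stroke (mallet at 0.15 to 0.3 m/s, aimed 5 to 10 mm below the lowest place, stopped on force); creeping down under the mallet slower than 0.05 m/s spoils the disc. Past 10 mm counts as down.
- punch_top (a point): Centre of the top of the punch's steel cap, 140 mm above the bench when up; z up. It lies 72 mm from the dial's axis along the jig's +x, 63 mm this side of the column's centre.
- plunger: The punch itself, the moving steel part: shank 12 mm thick with a point below and on top the cap that is struck, a disc 26 mm across and 9 mm thick (131 to 140 mm above the bench when up). Its origin is on the punch's axis at bench height when up, not on the cap.
- mallet: Stonemason's round nylon mallet, loose, about 0.28 kg, 190 mm long. Origin: on its axis at the place to grip, 22 mm behind the head; +x along the handle to the head. Head: white cylinder 56 mm across, from x = 22 to 82 mm, strikes with its round side. Handle: wood, flat-sided, 22 mm thick and 26 mm high as it lies, x = -108 to 22 mm; its last 7 mm by the head is under a collar.
- cradle: Mallet's wooden cradle, fixed: plate 170 x 66 x 10 mm; origin on the bench under the mallet's grip place, +x towards the head. An open V, 26 mm long at x = 52 mm, holds the head; an open fork, 30 mm wide inside and 16 mm long at x = -80 mm, holds the handle's end; between x = -72 and 22 mm the handle is free for the fingers.
- cradle_seat (a point): Where the mallet's origin lies when it rests in the cradle: 70 mm above the bench over the cradle's origin; x along the mallet, towards the head.
- blank_tray: Loose grey open tray 150 x 110 x 35 mm with spare discs; origin at the centre of its underside. To be left alone. (Further out on the bench, more than 0.45 m to the left and right of the base, stand two heavy curling stones 280 mm across and 114 mm high, fixed, not part of the job.)
- stone_handle: Loose red curling-stone handle standing on its round foot (96 mm across, 12 mm thick); a gooseneck rises from the foot's centre to a grip 23 mm thick, 86 mm high, reaching 132 mm out along its own +x. Origin at the centre of the underside. To be left alone.
- bottle: Loose blue bottle with a red cap, 68 mm across, 190 mm high; origin at the centre of its underside. To be left alone.
- paste_jar: Loose small jar with a black lid, 60 mm across, 62 mm high; origin at the centre of its underside. To be left alone.
Not all that is in view belongs to the job. What is shaped like the mallet but green or purple is not meant.

How it is judged:
By the outcome, as a careful person would: the job done as asked, in the order asked, and still so for the second after the job is handed in, with the robot touching nothing.
It also fails if it takes over 64 s, if anything falls off the work surface, if the arm or the gripper's body presses on something with over 40 N, if the wrist force passes 120 N, or if a joint passes its speed limit or range.

ROBOT

A 6-joint arm with a two-finger parallel gripper is mounted at the origin on the work surface. World frame = base frame: x ahead of the robot, y to its left, z up, the work surface at z = 0. Lengths are in m, angles in rad, forces in N, time in s.
With the tool pointing down it reaches from about 0.425 to 0.95 m from the base axis. Payload 3.5 kg.
Tool frame: the origin (TCP) lies midway between the tips of the shut fingers; the grasp point (between the pads) lies 19 mm behind it; z points along the fingers, y is the direction in which the jaws open and shut (so a half turn about z gives the same grasp; the last joint's range is limited). The gripper opens to 85 mm and grips with 20 to 120 N. Pads are 22 mm wide; open, the fingers measure 114 mm over their backs; the gripper's body (76 mm by 85 mm) begins 54 mm behind the grasp point. The pads swing forward as they close: fully open they stand 13 mm farther back than shut.
Start: joints at [-1.422, 0.286, 1.577, -0, 1.279, -0.15], TCP at [0.199, -0.645, 0.231] pointing down, gripper open.
Joint ranges: [-2.77, 2.77], [-0.9, 2.22], [0.21, 2.48], [-1.53, 4.67], [0.24, 2.81], [-2.84, 2.84]. Speed limits (rad/s): [2.79, 2.79, 3.14, 3.14, 3.14, 3.14].

INTERFACE

Orientations are given as a unit quaternion [x, y, z, w].
In Python, from plant import ctrl gives the robot as it stands.
- The arm moves only by the tool apply_moves, never from a script. Its argument "moves" is a list that holds one entry, the list of rows, each a list of 7 numbers: the shift along the tool's x, y, z in m, then the turn, a rotation vector about the tool's x, y, z in degrees, then the gripper's target within -1 to 1 (shut at 1, half-way at 0, fully open at -1). In form: [[[tx, ty, tz, ax, ay, az, hand], ...]]. A call has 1 to 12 rows; each row shifts and turns the pose as measured when the row begins, along the tool's axes as they then stand; what a row does not reach is not made up. A row lasts 1/10 s, in which the tool goes at most 50 mm and 8.59 degrees, less where a joint would pass 70% of its speed; a pose out of reach is approached as far as the arm can. A call with a gripper value outside its range is refused whole. The fingers move at their own pace and stop on an object; "force" is the grip in N (left out, the last holds). Time passes only in rows, so rows that do not move let the fingers close. It gives the time, the measured TCP pose, the force and the opening at its end, in the units of the state.
- ctrl.get_state(): the state, without advancing time (a new reading comes with each control period).
- ctrl.read_camera(name): name is "side" or "top"; returns the picture (480x640x3 uint8, red, green, blue); there is no depth.
- ctrl.get_calibration(name): a dict with "camera_matrix" (3x3 intrinsics, pixels), "k1" (the pictures are not rectified: a ray, as slopes to the right and down, at radius r is drawn at 1 + k1 r^2 times it, then the intrinsics apply), "cam_to_world" (4x4, takes a point from camera to world coordinates). Camera axes: x right, y up, looking along -z (the intrinsics and any distortion apply to the point x, -y, -z); pixel columns grow to the right and rows downward; lengths in m; the calibration is good to about 2 mm. A picture is of the moment at which its call begins. get_calibration takes no time and is no camera call.
- ctrl.sign_off(): hands the job in, once; it reports no verdict.
The state is a dict: "time": time; "qpos": joint angles; "dq": joint speeds; "joint_efforts": joint torques, N m; "eef_pos": TCP position; "tcp_rot": TCP orientation; "contact_force": force on the tool from outside, world axes, zero at the start; "wrist_torque": the same for the moment, N m; "opening": opening from 0.0 (shut) to 1.0 (fully open).
Only numpy, scipy, OpenCV 4.12 (cv2) and the standard library are available. Lean on these libraries where they do the work, as an engineer would, in place of code of your own. Each camera call takes 0.05 s, during which the arm holds its last target. There are 200 camera calls.

## Working session

There is one attempt and no reset: what is moved stays moved. The work goes in short steps, Python scripts to look and compute and a tool call to move; the robot and the scene stay as the last step left them, time stands still between calls to the robot, and variables do not carry over. Pictures are saved under pics/ and viewed, about 8 in all and at most 12, crops included, and the job is handed in when it is done.

Besides the shell and the picture viewer there is one more tool, called after "Call:" by a JSON object that holds its "name" and its "arguments". apply_moves: Moves the arm, as the interface text tells. Its arguments: {"type":"object","properties":{"moves":{"type":"array","items":{"type":"array","items":{"type":"array","items":{"type":"number"}}}},"force":{"type":"number"}},"required":["moves"]}

```bash
mkdir -p pics; cat > h.py <<'E'
import numpy as np, cv2
from plant import ctrl
from scipy.spatial.transform import Rotation as R
def shot(n,f=None):
    im=np.array(ctrl.read_camera(n))
    if f: cv2.imwrite(f,im[:,:,::-1])
    return im
def ray(n,u,v):
    c=ctrl.get_calibration(n);K=np.array(c["camera_matrix"]);T=np.array(c["cam_to_world"])
    d=np.array([(u-K[0,2])/K[0,0],(v-K[1,2])/K[1,1]]);r=d.copy()
    for _ in range(20): r=d/(1+c["k1"]*(r@r))
    w=T[:3,:3]@np.array([r[0],-r[1],-1]);return T[:3,3],w
def plane(n,u,v,z):
    o,w=ray(n,u,v);return o+w*(z-o[2])/w[2]
def proj(n,p):
    c=ctrl.get_calibration(n);K=np.array(c["camera_matrix"]);T=np.array(c["cam_to_world"])
    q=T[:3,:3].T@(np.array(p)-T[:3,3]);r=np.array([q[0],-q[1]])/-q[2];r=r*(1+c["k1"]*(r@r))
    return K[0,0]*r[0]+K[0,2],K[1,1]*r[1]+K[1,2]
def two(a,b):
    o1,w1=ray("top",*a);o2,w2=ray("side",*b)
    s=np.linalg.lstsq(np.c_[w1,-w2],o2-o1,rcond=None)[0]
    p,q=o1+s[0]*w1,o2+s[1]*w2
    return (p+q)/2,np.linalg.norm(p-q)
E
python3 - <<'E'
from h import *
for n in("top","side"):
    shot(n,f"pics/{n}0.png");c=ctrl.get_calibration(n);print(n,np.round(c["cam_to_world"],3).tolist(),np.round(c["camera_matrix"],1).tolist(),c["k1"])
print(ctrl.get_state())
E
```

```text
top [[-0.022, 0.998, -0.059, 0.425], [-1.0, -0.022, -0.005, 0.087], [-0.006, 0.059, 0.998, 1.106], [0.0, 0.0, 0.0, 1.0]] [[447.7, 0.0, 327.3], [0.0, 447.7, 236.8], [0.0, 0.0, 1.0]] -0.06852416359897358
side [[-0.951, 0.235, -0.202, 0.269], [-0.31, -0.701, 0.642, 0.758], [0.009, 0.673, 0.739, 0.87], [0.0, 0.0, 0.0, 1.0]] [[481.7, 0.0, 317.4], [0.0, 481.7, 235.2], [0.0, 0.0, 1.0]] 0.022179415281903744
{'time': 0.1, 'qpos': array([-1.42197959e+00,  2.87124908e-01,  1.57805145e+00,  1.66354702e-06,
        1.27860122e+00, -1.50014554e-01]), 'dq': array([-0.00051521, -0.00260938, -0.00259816,  0.0020828 , -0.0013436 ,
       -0.00294751]), 'joint_efforts': array([ 1.17111045e-03, -4.07300591e+01, -2.93698722e+01, -1.21444664e-04,
        3.45877444e-03,  1.56107285e-05]), 'eef_pos': array([ 0.19865126, -0.64447605,  0.23004232]), 'tcp_rot': array([ 9.88857680e-01,  1.48859987e-01,  1.45053967e-06, -1.09245991e-03]), 'contact_force': array([-0.59324612,  0.43382445, -0.21577289]), 'wrist_torque': array([-0.00633717, -0.01908949, -0.03759428]), 'opening': 1.0002307523769263}
```

View pics/top0.png

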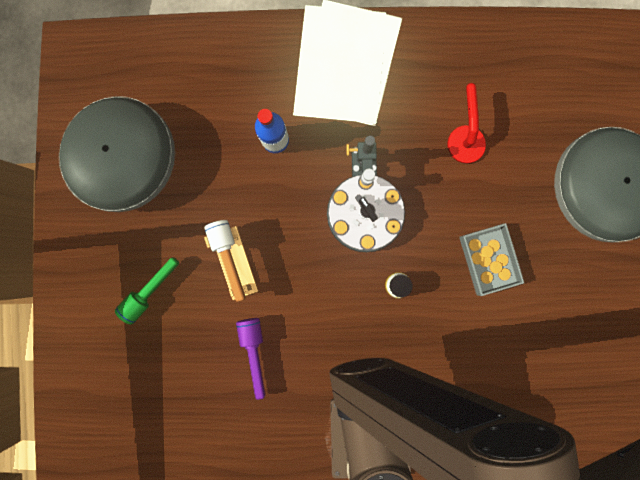

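View pics/side0.png

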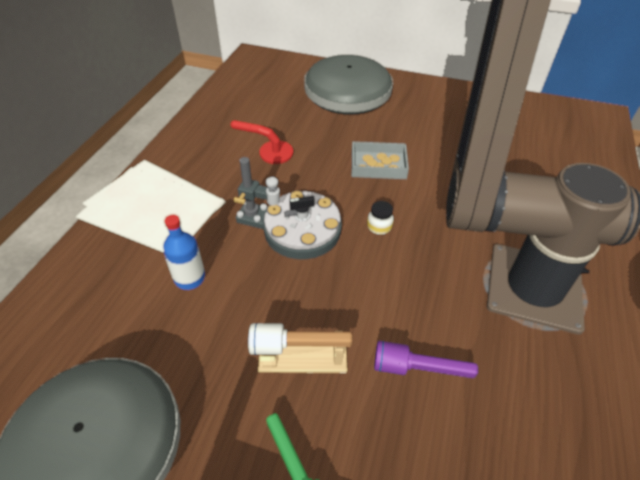

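Top view: the jig dial is at (366,213), punch cap (367,176), column top (369,140) and mallet head (218,236), with the handle running to (240,298). Things that could be mistaken for the mallet are the green one (145,290) and the purple one (250,355). The white-headed wooden mallet on the cradle at (218,236) is the right one. Next, one close crop with measurements.

```bash
python3 - <<'E'
from h import *
t=cv2.imread("pics/top0.png");s=cv2.imread("pics/side0.png")
def crop(im,x,y,w,h): return cv2.resize(im[y:y+h,x:x+w],(400,300),interpolation=cv2.INTER_CUBIC)
a=crop(t,306,125,120,90) ; a=crop(t,296,123,176,132)
b=crop(s,216,145,160,120); c=crop(t,180,210,130,97.5.__int__()); d=crop(s,230,300,140,105)
cv2.imwrite("pics/crop.png",np.vstack([np.hstack([a,b]),np.hstack([c,d])]))
# dial ellipse: bright low-sat
hsv=cv2.cvtColor(t,cv2.COLOR_BGR2HSV)
m=((hsv[...,2]>120)&(hsv[...,1]<60)).astype(np.uint8)
mm=np.zeros_like(m);mm[160:260,320:415]=m[160:260,320:415]
mm=cv2.morphologyEx(mm,cv2.MORPH_OPEN,np.ones((3,3)))
pts=cv2.findNonZero(mm);hull=cv2.convexHull(pts[pts[:,0,1]>195]);e=cv2.fitEllipse(hull);print("dial fit",e,plane("top",*e[0],.046),"expected major px",.18*447.7/1.06)
# mallet white head, wood handle
mh=np.zeros_like(m);mh[205:262,195:245]=((hsv[...,2]>140)&(hsv[...,1]<50))[205:262,195:245]
n,l,st,ce=cv2.connectedComponentsWithStats(mh);i=1+np.argmax(st[1:,4]);q=cv2.minAreaRect(cv2.findNonZero((l==i).astype(np.uint8)));print("head",q)
print(hsv[270,231],hsv[285,236],hsv[260,245],hsv[290,252])
for p in[(218,236),(240,298)]:print(plane("top",*p,.083))
print("proj head",two((218.5,237),(266,340)))
E
```

```text
dial fit ((365.8279724121094, 217.58782958984375), (62.03990173339844, 78.30699920654297), 91.19477081298828) [ 5.31529341e-01 -3.53681473e-04  4.60000000e-02] expected major px 76.02452830188679
head ((218.95001220703125, 235.85000610351562), (30.674089431762695, 23.400854110717773), 71.56504821777344)
[ 16 159 234] [ 16 157 237] [ 27  87 254] [ 18 136 222]
[0.49295995 0.34348602 0.083     ]
[0.35012435 0.29417946 0.083     ]
proj head (array([0.49399285, 0.34621065, 0.07080095]), np.float64(0.005368273591792887))
```

View pics/crop.png

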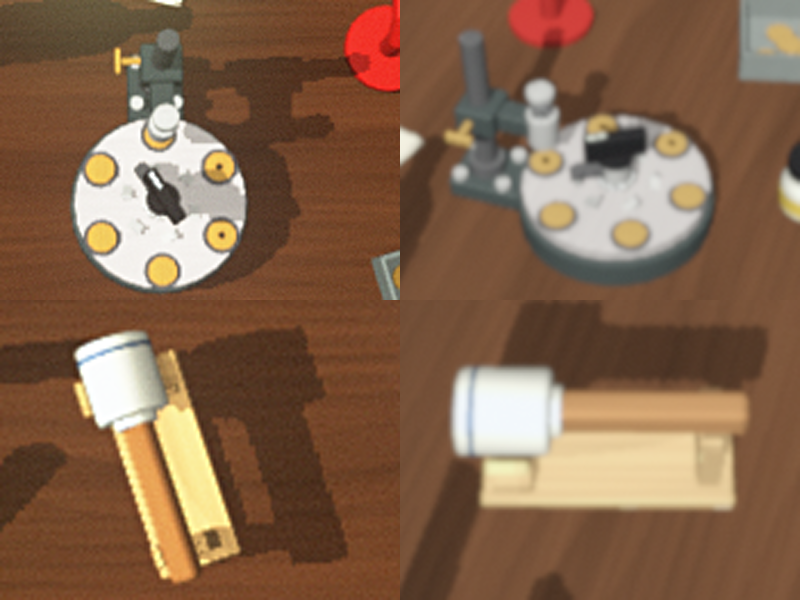

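The crop confirms the choice: the white head with its wooden handle on the cradle, head about (219,236) and handle end about (238,299). The knob bar is at (366,209) and the column top at (370,141). Blanks are next round on the dial; the marked ones show a dot.

```bash
python3 - <<'E'
from h import *
t=cv2.imread("pics/top0.png")
hsv=cv2.cvtColor(t,cv2.COLOR_BGR2HSV)
m=((hsv[...,0]>14)&(hsv[...,0]<30)&(hsv[...,1]>110)&(hsv[...,2]>120)).astype(np.uint8)
mm=np.zeros_like(m);mm[165:260,320:412]=m[165:260,320:412]
n,l,st,ce=cv2.connectedComponentsWithStats(mm);P=[]
for i in range(1,n):
    if st[i,4]>40: p=plane("top",*ce[i],.046);P.append(p[:2]);print(st[i],ce[i].round(1),p.round(4))
P=np.array(P)
print("col",plane("top",369.9,140.6,.185),"dial",plane("top",366.2,213.2,.046),"cap",plane("top",368.6,175,.140))
print("col2",two((369.9,140.6),(216+.4*73,145+.4*36)),"cap2",two((368.6,175),(216+.4*141,145+.4*90)))
H,e1=two((219,236.),(265.9,338.5));E,e2=two((238.5,299),(351.5,339.2))
d=(H-E)[:2];L=np.linalg.norm(d);d/=L
print("mallet",H,e1,E,e2,L,np.degrees(np.arctan2(d[1],d[0])))
# head on axis plane z~.070: dial centre via brass discs; knob bar
k=np.zeros_like(m);k[193:228,350:384]=(hsv[193:228,350:384,2]<70)
n,l,st,ce=cv2.connectedComponentsWithStats(k)
i=1+np.argmax(st[1:,4]);print("knob",ce[i],st[i],plane("top",*ce[i],.107),cv2.minAreaRect(cv2.findNonZero((l==i).astype(np.uint8))))
E
```

```text
[334 191  13  13 132] [339.8 197. ] [0.5823 0.0605 0.046 ]
[386 190  13  13 135] [392.1 195.9] [ 0.5822 -0.0645  0.046 ]
[334 221  13  13 132] [340.4 227.1] [0.5102 0.0606 0.046 ]
[387 220  13  13 136] [393.1 226. ] [ 0.5101 -0.0646  0.046 ]
[361 236  13  13 136] [367.1 241.7] [ 0.474  -0.0019  0.046 ]
col [ 0.67928539 -0.00198918  0.185     ] dial [ 0.54199276 -0.00152435  0.046     ] cap [ 0.61525937 -0.00124294  0.14      ]
col2 (array([ 0.67930778, -0.00176277,  0.18627163]), np.float64(0.0007547177947779444)) cap2 (array([ 0.61608791, -0.00088539,  0.14092233]), np.float64(0.002065480799930876))
mallet [0.49553719 0.34437749 0.07253675] 0.00401858094238185 [0.34608069 0.29865781 0.07674249] 0.0027778161749802445 0.15629310156165271 17.009198251429268
knob [367.73282443 210.69465649] [359 200  18  21 131] [ 5.40823547e-01 -2.29000694e-05  1.07000000e-01] ((367.19268798828125, 209.64219665527344), (23.179399490356445, 12.64330768585205), 73.3007583618164)
```

Call:
{"name": "apply_moves", "arguments": {"moves": [[[0.03, -0.03, 0, 0, 0, 0, -1], [0.035, -0.034, 0, 0, 0, 0, -1], [0.035, -0.034, 0, 0, 0, 0, -1], [0.035, -0.034, 0, 0, 0, 0, -1], [0.035, -0.034, 0, 0, 0, 0, -1], [0.035, -0.034, 0, 0, 0, 0, -1], [0.035, -0.034, 0, 0, 0, 0, -1], [0.035, -0.034, 0, 0, 0, 0, -1], [0.035, -0.034, 0, 0, 0, 0, -1], [0.035, -0.034, 0, 0, 0, 0, -1]]]}}

```text
time: 1.1
eef_pos: [0.4307, -0.2137, 0.2249]
tcp_rot: [0.99, 0.143, -0.001, -0.005]
contact_force: [0.2, -0.9, -0.1]
opening: 0.995
```

```bash
cat >> h.py <<'E'
def go(p,phi,dip=0):
    s=ctrl.get_state();r=R.from_quat(s["tcp_rot"]);c=np.radians(phi)
    T=R.from_matrix(np.array([[np.cos(c),np.sin(c),0],[np.sin(c),-np.cos(c),0],[0,0,-1]]))*R.from_euler("y",dip,degrees=True)
    print("pos",s["eef_pos"].round(4),"shift",r.inv().apply(np.array(p)-s["eef_pos"]).round(4),"rot",np.degrees((r.inv()*T).as_rotvec()).round(2),
     "t",round(s["time"],2),"F",s["contact_force"].round(1),"op",round(float(s["opening"]),3),"q6",round(s["qpos"][5],2))
E
python3 -c "
from h import *
go([.545,-.002,.15],32)"
```

```text
pos [ 0.4307 -0.2137  0.2249] shift [ 0.1694 -0.1701  0.0766] rot [ -0.56  -0.06 -15.6 ] t 1.1 F [ 0.2 -0.9 -0.1] op 0.995 q6 0.61
```

Call:
{"name": "apply_moves", "arguments": {"moves": [[[0.034, -0.034, 0, 0, 0, 0, -1], [0.034, -0.034, 0, 0, 0, 0, -1], [0.034, -0.034, 0, 0, 0, 0, -1], [0.034, -0.034, 0, 0, 0, 0, -1], [0.033, -0.034, 0, -0.3, 0, 0, -1], [0, 0, 0.025, 0, 0, -8, -0.2], [0, 0, 0.025, 0, 0, -7.6, -0.2], [0, 0, 0.02, 0, 0, 0, -0.2], [0, 0, 0, 0, 0, 0, -0.2]]]}}

```text
time: 2.0
eef_pos: [0.5479, 0.0158, 0.1526]
tcp_rot: [0.958, 0.287, -0.0, -0.003]
contact_force: [0.4, -0.4, -0.5]
opening: 0.601
```

```bash
python3 -c "
from h import *
go([.545,-.002,.08],32)
a=shot('side')[130:280,200:400];b=shot('top')[120:270,270:470]
cv2.imwrite('pics/k1.png',cv2.resize(np.hstack([a,b]),(800,300),interpolation=cv2.INTER_CUBIC)[:,:,::-1])"
```

```text
pos [0.5479 0.0158 0.1526] shift [-0.0123  0.0137  0.0725] rot [-0.32 -0.08  1.3 ] t 2.0 F [ 0.4 -0.4 -0.5] op 0.601 q6 0.83
```

View pics/k1.png

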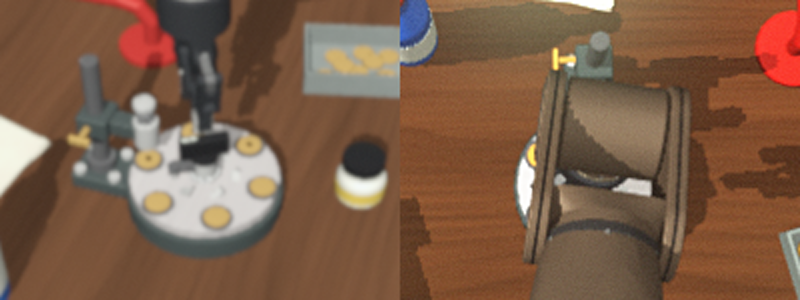

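The side view shows the gripper over the knob bar, clear of the cap and column. It sits 18 mm off in y, so I correct that and descend.

Call:
{"name": "apply_moves", "arguments": {"moves": [[[-0.012, 0.014, 0, -0.3, 0, 1.3, -0.2], [0, 0, 0, 0, 0, 0, -0.2], [0, 0, 0.02, 0, 0, 0, -0.2], [0, 0, 0.02, 0, 0, 0, -0.2], [0, 0, 0.015, 0, 0, 0, -0.2], [0, 0, 0, 0, 0, 0, -0.2]]]}}

```text
time: 2.7
eef_pos: [0.5546, -0.0052, 0.1095]
tcp_rot: [0.962, 0.273, 0.011, 0.004]
contact_force: [-0.2, 0.3, -0.6]
opening: 0.6
```

```bash
python3 -c "
from h import *
go([.545,-.002,.08],32)"
```

```text
pos [ 0.5546 -0.0052  0.1095] shift [-0.0071 -0.0082  0.0292] rot [ 0.85 -1.13 -0.28] t 2.7 F [-0.2  0.3 -0.6] op 0.6 q6 0.82
```

Call:
{"name": "apply_moves", "arguments": {"moves": [[[-0.007, -0.008, 0.005, 0.8, -1.1, -0.3, -0.2], [0, 0, 0, 0, 0, 0, -0.2], [0, 0, 0, 0, 0, 0, -0.2]]]}}

```text
time: 3.0
eef_pos: [0.5452, -0.0018, 0.1063]
tcp_rot: [0.961, 0.276, 0.001, 0.001]
contact_force: [-0.1, 0.5, -0.4]
opening: 0.598
```

```bash
python3 -c "
from h import *
go([.545,-.002,.08],32)"
```

```text
pos [ 0.5452 -0.0018  0.1063] shift [-0.0003 -0.      0.0263] rot [ 0.1  -0.09  0.06] t 3.0 F [-0.1  0.5 -0.4] op 0.598 q6 0.82
```

Call:
{"name": "apply_moves", "arguments": {"moves": [[[0, 0, 0.014, 0, 0, 0, -0.2], [0, 0, 0.012, 0, 0, 0, -0.2], [0, 0, 0, 0, 0, 0, -0.2], [0, 0, 0, 0, 0, 0, -0.2]]]}}

```text
time: 3.4
eef_pos: [0.5458, -0.0018, 0.0789]
tcp_rot: [0.961, 0.276, 0.002, 0.001]
contact_force: [-0.2, -0.2, -0.9]
opening: 0.601
```

```bash
python3 -c "
from h import *
go([.545,-.002,.08],32)"
```

```text
pos [ 0.5458 -0.0018  0.0789] shift [-0.0008 -0.0003 -0.0011] rot [ 0.17 -0.16  0.06] t 3.4 F [-0.2 -0.2 -0.9] op 0.601 q6 0.82
```

Call:
{"name": "apply_moves", "arguments": {"moves": [[[0, 0, -0.001, 0, 0, 0, 1], [0, 0, 0, 0, 0, 0, 1], [0, 0, 0, 0, 0, 0, 1], [0, 0, 0, 0, 0, 0, 1], [0, 0, 0, 0, 0, 0, 1], [0, 0, 0, 0, 0, 0, 1]]], "force": 60}}

```text
time: 4.0
eef_pos: [0.5451, -0.001, 0.0803]
tcp_rot: [0.961, 0.276, 0.001, -0.0]
contact_force: [1.0, -0.6, -0.2]
opening: 0.345
```

```bash
python3 -c "
from h import *
go([.545,-.002,.08],32)"
```

```text
pos [ 0.5451 -0.001   0.0803] shift [-0.0006  0.0008  0.0003] rot [-0.02 -0.09  0.04] t 4.0 F [ 1.  -0.6 -0.2] op 0.345 q6 0.82
```

Still closing (29 mm); give it more time.

Call:
{"name": "apply_moves", "arguments": {"moves": [[[0, 0, 0, 0, 0, 0, 1], [0, 0, 0, 0, 0, 0, 1], [0, 0, 0, 0, 0, 0, 1], [0, 0, 0, 0, 0, 0, 1], [0, 0, 0, 0, 0, 0, 1]]]}}

```text
time: 4.5
eef_pos: [0.5451, -0.001, 0.0803]
tcp_rot: [0.961, 0.276, 0.001, -0.0]
contact_force: [0.3, 0.7, -0.6]
opening: 0.347
```

```bash
python3 -c "
from h import *
go([.545,-.002,.08],32);print(ctrl.get_state()['wrist_torque'])"
```

```text
pos [ 0.5451 -0.001   0.0803] shift [-0.0006  0.0008  0.0003] rot [-0.03 -0.09  0.03] t 4.5 F [ 0.3  0.7 -0.6] op 0.347 q6 0.82
[0.08596378 0.0818396  0.01119356]
```

```bash
python3 -c "
from h import *
a=shot('side')[140:260,220:380]
cv2.imwrite('pics/k2.png',cv2.resize(a,(800,600),interpolation=cv2.INTER_CUBIC)[:,:,::-1])"
```

```text
(no output)
```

View pics/k2.png

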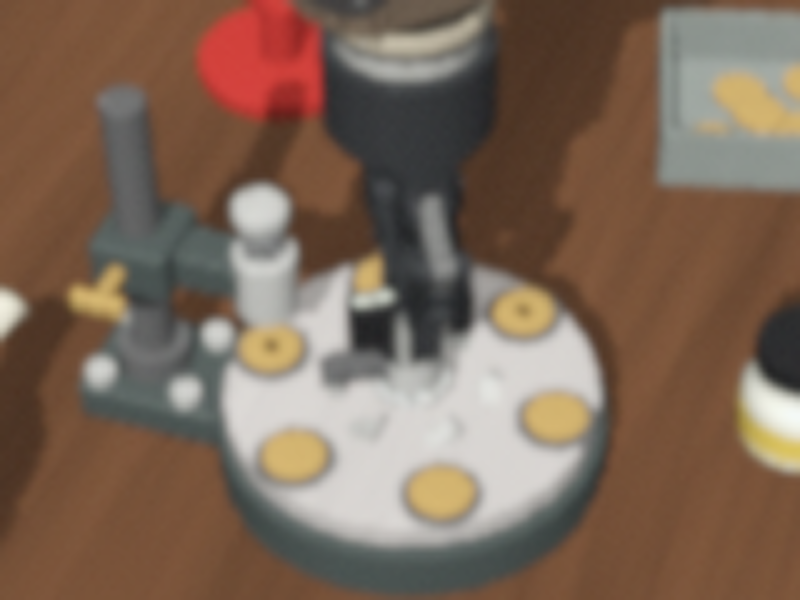

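The bar is held between the fingers (its end shows at (372,320)), still at rest; the column and cap are clear. I start the twist slowly.

Call:
{"name": "apply_moves", "arguments": {"moves": [[[0, 0, 0, 0, 0, 3, 1], [0, 0, 0, 0, 0, 4.5, 1], [0, 0, 0, 0, 0, 4.5, 1], [0, 0, 0, 0, 0, 4.5, 1]]]}}

```text
time: 4.95
eef_pos: [0.545, -0.0007, 0.0803]
tcp_rot: [0.991, 0.132, 0.0, -0.0]
contact_force: [-0.3, 1.0, -0.5]
opening: 0.346
```

```bash
python3 -c "
from h import *
go([.545,-.001,.08],-32);print(ctrl.get_state()['wrist_torque'])"
```

```text
pos [ 0.545  -0.0007  0.0803] shift [-0.      0.0003  0.0003] rot [-5.000e-02 -3.000e-02  4.717e+01] t 4.95 F [-0.3  1.  -0.5] op 0.346 q6 1.12
[0.24191325 0.09781869 0.24578731]
```

Wrist torque is 0.25 N m, so the knob is turning. I continue.

Call:
{"name": "apply_moves", "arguments": {"moves": [[[0, 0, 0, 0, 0, 5, 1], [0, 0, 0, 0, 0, 5, 1], [0, 0, 0, 0, 0, 5, 1], [0, 0, 0, 0, 0, 5, 1], [0, 0, 0, 0, 0, 5, 1], [0, 0, 0, 0, 0, 5, 1], [0, 0, 0, 0, 0, 5, 1], [0, 0, 0, 0, 0, 4, 1]]]}}

```text
time: 5.75
eef_pos: [0.545, -0.0, 0.0803]
tcp_rot: [0.977, -0.214, 0.001, 0.0]
contact_force: [-0.3, 0.3, 0.5]
opening: 0.345
```

```bash
python3 -c "
from h import *
go([.545,-.001,.08],-32);print(ctrl.get_state()['wrist_torque'])"
```

```text
pos [ 0.545  -0.      0.0803] shift [0.0004 0.0009 0.0003] rot [ 0.02 -0.07  7.24] t 5.75 F [-0.3  0.3  0.5] op 0.345 q6 1.82
[ 0.16495813 -0.00155676  0.31710619]
```

Call:
{"name": "apply_moves", "arguments": {"moves": [[[0, 0, 0, 0, 0, 4, 1], [0, 0, 0, 0, 0, 2.5, 1], [0, 0, 0, 0, 0, 2, 1], [0, 0, 0, 0, 0, 2, 1]]]}}

```text
time: 6.15
eef_pos: [0.5451, 0.0001, 0.0803]
tcp_rot: [0.953, -0.302, 0.001, 0.001]
contact_force: [-0.2, 1.9, -1.3]
opening: 0.345
```

```bash
python3 -c "
from h import *
go([.545,-.001,.08],-32);print(ctrl.get_state()['wrist_torque'])"
```

```text
pos [5.451e-01 1.000e-04 8.030e-02] shift [0.0005 0.001  0.0003] rot [ 0.1  -0.16 -3.16] t 6.15 F [-0.2  1.9 -1.3] op 0.345 q6 2.0
[ 0.29110155 -0.03151994  1.14546772]
```

At the stop, torque 1.15 N m. I ease off, let go fully, then lift.

Call:
{"name": "apply_moves", "arguments": {"moves": [[[0, 0, 0, 0, 0, -2, 1], [0, 0, 0, 0, 0, 0, -1], [0, 0, 0, 0, 0, 0, -1], [0, 0, 0, 0, 0, 0, -1], [0, 0, 0, 0, 0, 0, -1], [0, 0, 0, 0, 0, 0, -1], [0, 0, 0, 0, 0, 0, -1], [0, 0, -0.02, 0, 0, 0, -1], [0, 0, -0.03, 0, 0, 0, -1], [0, 0, -0.04, 0, 0, 0, -1], [0, 0, -0.04, 0, 0, 0, -1], [0, 0, -0.03, 0, 0, 0, -1]]]}}

```text
time: 7.35
eef_pos: [0.5416, 0.0009, 0.2396]
tcp_rot: [0.958, -0.286, -0.005, 0.002]
contact_force: [-0.3, -0.3, 1.4]
opening: 0.999
```

```bash
python3 -c "
from h import *
go([.4475,.3297,.20],17)
a=shot('side')[140:260,220:380]
cv2.imwrite('pics/k3.png',cv2.resize(a,(800,600),interpolation=cv2.INTER_CUBIC)[:,:,::-1])"
```

```text
pos [0.5416 0.0009 0.2396] shift [-0.2585 -0.2239  0.0401] rot [  0.19   0.63 -50.2 ] t 7.35 F [-0.3 -0.3  1.4] op 0.999 q6 1.97
```

View pics/k3.png

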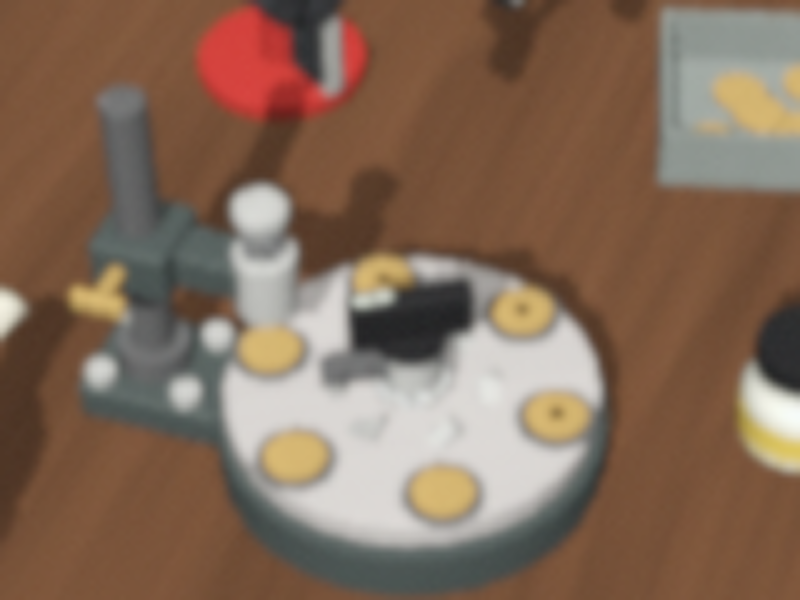

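The dial advanced one station: a blank disc stands under the punch at (270,348), and the bar is back at rest. Now to the mallet.

Call:
{"name": "apply_moves", "arguments": {"moves": [[[-0.02, -0.018, 0, 0, 0, 0, -1], [-0.034, -0.029, 0, 0, 0, 0, -1], [-0.034, -0.029, 0, 0, 0, 0, -1], [-0.034, -0.029, 0, 0, 0, 0, -1], [-0.034, -0.029, 0, 0, 0, 0, -1], [-0.034, -0.029, 0, 0, 0, 0, -1], [-0.03, -0.026, 0, 0, 0, 0, -1], [-0.015, -0.013, 0, 0, 0, 0, -1], [0, 0, 0, 0, 0, -8, -1], [0, 0, 0, 0, 0, -8, -1], [0, 0, 0, 0, 0, -8, -1], [0, 0, 0, 0, 0, -8, -1]]]}}

```text
time: 8.6
eef_pos: [0.4561, 0.3101, 0.2466]
tcp_rot: [1.0, -0.001, 0.004, 0.002]
contact_force: [0.2, -0.3, 0.7]
opening: 1.0
```

```bash
python3 -c "
from h import *
go([.4475,.3297,.15],17)"
```

```text
pos [0.4561 0.3101 0.2466] shift [-0.0094 -0.0199  0.0964] rot [  0.27  -0.42 -17.13] t 8.6 F [ 0.2 -0.3  0.7] op 1.0 q6 1.99
```

Call:
{"name": "apply_moves", "arguments": {"moves": [[[-0.009, -0.02, 0.01, 0, 0, 0, -1], [0, 0, 0.02, 0, 0, -8, -0.3], [0, 0, 0.025, 0, 0, -8, -0.3], [0, 0, 0.02, 0, 0, -1, -0.3], [0, 0, 0.01, 0, 0, 0, -0.3], [0, 0, 0, 0, 0, 0, -0.3]]]}}

```text
time: 9.2
eef_pos: [0.4477, 0.3312, 0.1588]
tcp_rot: [0.988, 0.154, 0.005, 0.002]
contact_force: [-0.1, -0.7, -0.1]
opening: 0.649
```

```bash
python3 -c "
from h import *
go([.4475,.3297,.12],17)
a=shot('side')[250:400,200:400];b=shot('top')[180:330,150:350]
cv2.imwrite('pics/m1.png',cv2.resize(np.hstack([a,b]),(800,300),interpolation=cv2.INTER_CUBIC)[:,:,::-1])"
```

```text
pos [0.4477 0.3312 0.1588] shift [-0.0009  0.0011  0.0388] rot [ 0.3  -0.5   0.68] t 9.2 F [-0.1 -0.7 -0.1] op 0.649 q6 1.72
```

View pics/m1.png

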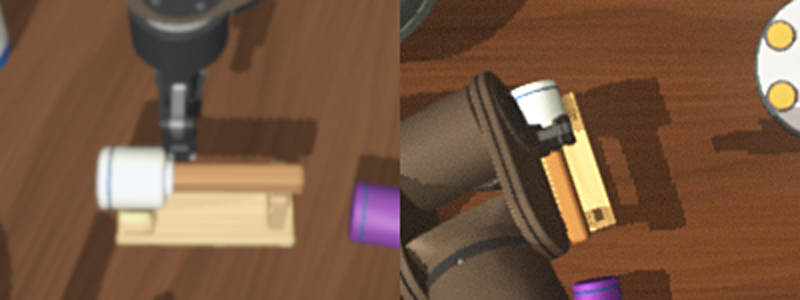

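```bash
python3 -c "
from h import *
d=np.array([np.cos(np.radians(17)),np.sin(np.radians(17)),0])
for a in(-108,0,15,22,82):print(a,np.round(proj('side',np.array([.4475,.3297,.07])+d*a/1000),1),np.round(proj('top',np.array([.4475,.3297,.083])+d*a/1000),1))"
```

```text
-108 [351.6 341. ] [238.3 300.6]
0 [293.9 339.8] [224.1 255.6]
15 [285.9 339.7] [222.2 249.4]
22 [282.1 339.6] [221.2 246.5]
82 [250.1 339. ] [213.5 221.8]
```

The estimate agrees with both views (collar at 286, handle end at 351). I descend and grip.

Call:
{"name": "apply_moves", "arguments": {"moves": [[[-0.001, 0.001, 0.01, 0.3, -0.5, 0.7, -0.3], [0, 0, 0.025, 0, 0, 0, -0.3], [0, 0, 0.025, 0, 0, 0, -0.3], [0, 0, 0.025, 0, 0, 0, -0.3], [0, 0, 0.012, 0, 0, 0, -0.3], [0, 0, 0, 0, 0, 0, -0.3], [0, 0, 0, 0, 0, 0, -0.3]]]}}

```text
time: 10.0
eef_pos: [0.455, 0.3329, 0.0679]
tcp_rot: [0.989, 0.145, 0.009, -0.003]
contact_force: [-0.6, 0.1, 0.3]
opening: 0.65
```

```bash
python3 -c "
from h import *
go([.4475,.3297,.051],17)"
```

```text
pos [0.455  0.3329 0.0679] shift [-0.0084  0.001   0.0167] rot [-0.25 -1.03 -0.33] t 10.0 F [-0.6  0.1  0.3] op 0.65 q6 1.73
```

Call:
{"name": "apply_moves", "arguments": {"moves": [[[-0.008, 0.001, 0.008, -0.2, -1, -0.3, -0.3], [0, 0, 0.008, 0, 0, 0, -0.3], [0, 0, 0, 0, 0, 0, -0.3], [0, 0, 0, 0, 0, 0, -0.3]]]}}

```text
time: 10.4
eef_pos: [0.4493, 0.3307, 0.0541]
tcp_rot: [0.989, 0.148, 0.003, -0.001]
contact_force: [0.2, 1.1, 1.0]
opening: 0.65
```

```bash
python3 -c "
from h import *
go([.4475,.3297,.051],17)"
```

```text
pos [0.4493 0.3307 0.0541] shift [-0.0021  0.0004  0.0031] rot [-0.1  -0.31 -0.01] t 10.4 F [0.2 1.1 1. ] op 0.65 q6 1.73
```

Call:
{"name": "apply_moves", "arguments": {"moves": [[[-0.002, 0, 0.003, 0, -0.3, 0, -0.3], [0, 0, 0, 0, 0, 0, 1], [0, 0, 0, 0, 0, 0, 1], [0, 0, 0, 0, 0, 0, 1], [0, 0, 0, 0, 0, 0, 1], [0, 0, 0, 0, 0, 0, 1], [0, 0, 0, 0, 0, 0, 1], [0, 0, 0, 0, 0, 0, 1]]], "force": 110}}

```text
time: 11.2
eef_pos: [0.4478, 0.33, 0.0519]
tcp_rot: [0.989, 0.148, 0.0, -0.001]
contact_force: [0.1, -0.7, 0.2]
opening: 0.24
```

```bash
python3 -c "
from h import *
go([.4475,.3297,.051],17)
s=ctrl.get_state();print(s['wrist_torque'],s['tcp_rot'])"
```

```text
pos [0.4478 0.33   0.0519] shift [-0.0004  0.0002  0.0009] rot [-0.08 -0.05 -0.01] t 11.2 F [ 0.1 -0.7  0.2] op 0.24 q6 1.73
[-0.06381266  0.07223531  0.00029057] [ 9.89029767e-01  1.47713938e-01  3.08601106e-04 -7.85863536e-04]
```

Call:
{"name": "apply_moves", "arguments": {"moves": [[[0, 0, 0, 0, 0, 0, 1], [0, 0, 0, 0, 0, 0, 1], [0, 0, -0.01, 0, 0, 0, 1], [0, 0, -0.02, 0, 0, 0, 1], [0, 0, -0.03, 0, 0, 0, 1], [0, 0, -0.04, 0, 0, 0, 1], [0, 0, -0.04, 0, 0, 0, 1], [0, 0, -0.04, 0, 0, 0, 1], [0, 0, -0.02, 0, 0, 0, 1], [0, 0, 0, 0, 0, 0, 1]]]}}

```text
time: 12.2
eef_pos: [0.4427, 0.3281, 0.2546]
tcp_rot: [0.989, 0.148, -0.008, 0.001]
contact_force: [-0.5, 0.3, -1.8]
opening: 0.239
```

```bash
python3 -c "
from h import *
p=np.array([.616,-.0015])-.052*np.array([np.cos(np.radians(75)),np.sin(np.radians(75))])
print(p);go([*p,.24],75);print(ctrl.get_state()['wrist_torque'])
a=shot('side','pics/m2.png')"
```

```text
[ 0.60254141 -0.05172814]
pos [0.4427 0.3281 0.2546] shift [0.0421 0.41   0.0137] rot [ -0.5    0.84 -58.01] t 12.2 F [-0.5  0.3 -1.8] op 0.239 q6 1.73
[-0.07712189  0.11184922 -0.00898302]
```

View pics/m2.png

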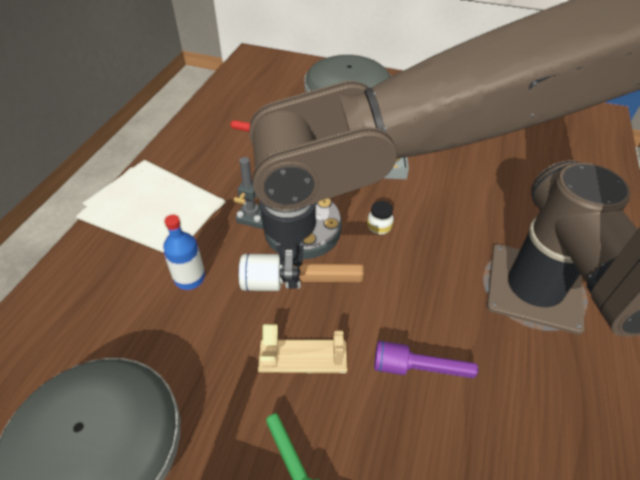

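The white mallet is held level at (290,272), and the cradle is empty. Carry it over towards the punch.

Call:
{"name": "apply_moves", "arguments": {"moves": [[[0.002, 0.02, 0, 0, 0, 0, 1], [0.004, 0.035, 0, 0, 0, 0, 1], [0.0045, 0.044, 0, 0, 0, 0, 1], [0.0045, 0.044, 0, 0, 0, 0, 1], [0.0045, 0.044, 0, 0, 0, 0, 1], [0.0045, 0.044, 0, 0, 0, 0, 1], [0.0045, 0.044, 0, 0, 0, 0, 1], [0.0045, 0.044, 0, 0, 0, 0, 1], [0.004, 0.04, 0, 0, 0, 0, 1], [0.002, 0.025, 0, 0, 0, 0, 1], [0.001, 0.012, 0, 0, 0, 0, 1], [0, 0, 0, 0, 0, 0, 1]]]}}

```text
time: 13.45
eef_pos: [0.5854, -0.052, 0.2148]
tcp_rot: [0.988, 0.15, -0.036, -0.004]
contact_force: [-0.4, 0.1, -3.5]
opening: 0.239
```

Call:
{"name": "apply_moves", "arguments": {"moves": [[[0, 0, 0, 0, 0, -5, 1], [0, 0, 0, 0, 0, -8, 1], [0, 0, 0, 0, 0, -8, 1], [0, 0, 0, 0, 0, -8, 1], [0, 0, 0, 0, 0, -8, 1], [0, 0, 0, 0, 0, -8, 1], [0, 0, 0, 0, 0, -6, 1], [0, 0, 0, 0, 0, -4, 1], [0, 0, 0, 0, 0, 0, 1], [0, 0, 0, 0, 0, 0, 1]]]}}

```text
time: 14.45
eef_pos: [0.5752, -0.034, 0.203]
tcp_rot: [0.791, 0.61, -0.035, -0.031]
contact_force: [-0.3, -1.0, -2.4]
opening: 0.239
```

```bash
python3 -c "
from h import *
go([.6025,-.0517,.20],75);print(ctrl.get_state()['wrist_torque'])"
```

```text
pos [ 0.5752 -0.034   0.203 ] shift [-0.0102  0.031   0.0004] rot [-5.26  0.97  0.34] t 14.45 F [-0.3 -1.  -2.4] op 0.239 q6 0.03
[-0.13103156 -0.10343886 -0.00596383]
```

Call:
{"name": "apply_moves", "arguments": {"moves": [[[-0.005, 0.015, -0.01, -2.6, 0.5, 0.3, 1], [-0.005, 0.015, -0.005, -2.6, 0.5, 0, 1], [0, 0, 0, 0, 0, 0, 1], [0, 0, 0, 0, 0, 0, 1]]]}}

```text
time: 14.85
eef_pos: [0.6046, -0.0512, 0.2172]
tcp_rot: [0.794, 0.608, 0.002, 0.002]
contact_force: [-1.0, 1.0, -3.8]
opening: 0.241
```

```bash
python3 -c "
from h import *
go([.6025,-.0517,.20],75);print(ctrl.get_state()['wrist_torque'])"
```

```text
pos [ 0.6046 -0.0512  0.2172] shift [-0.0011 -0.002   0.0172] rot [ 0.35 -0.09 -0.08] t 14.85 F [-1.   1.  -3.8] op 0.241 q6 0.01
[-0.06897458  0.04310345  0.04806069]
```

Call:
{"name": "apply_moves", "arguments": {"moves": [[[-0.001, -0.002, 0.012, 0.3, 0, 0, 1], [0, 0, 0, 0, 0, 0, 1], [0, 0, 0, 0, 0, 0, 1]]]}}

```text
time: 15.15
eef_pos: [0.6018, -0.0515, 0.2039]
tcp_rot: [0.794, 0.608, 0.0, -0.001]
contact_force: [-0.2, -0.2, -3.0]
opening: 0.241
```

```bash
python3 -c "
from h import *
go([.6025,-.0517,.20],75)
print(proj('side',[.616,-.0015,.14]),proj('top',[.616,-.0015,.14]),proj('side',[.616,-.0015,.224]),proj('top',[.616,-.0015,.224]))
a=shot('side')[130:250,200:360];b=shot('top')[110:230,290:450]
cv2.imwrite('pics/s1.png',cv2.resize(np.hstack([a,b]),(800,300),interpolation=cv2.INTER_CUBIC)[:,:,::-1])"
```

```text
pos [ 0.6018 -0.0515  0.2039] shift [-0.      0.0007  0.0039] rot [-0.05 -0.09 -0.13] t 15.15 F [-0.2 -0.2 -3. ] op 0.241 q6 0.01
(np.float64(273.0114619798404), np.float64(181.21147540333362)) (np.float64(368.7079463324817), np.float64(174.662398610823)) (np.float64(270.67500077879737), np.float64(151.63242588183186)) (np.float64(372.32118358443523), np.float64(166.35784143290732))
```

View pics/s1.png

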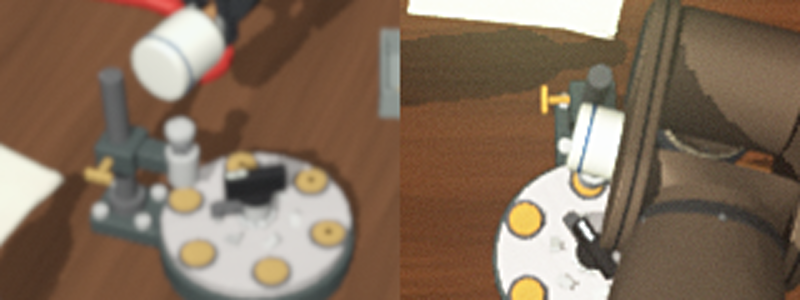

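The head (centre about (271,152)) stands right over the cap (273,181), as predicted. A dry run in free air first, to learn how the rows track.

Call:
{"name": "apply_moves", "arguments": {"moves": [[[0, 0.001, -0.03, 0, 0, 0, 1], [0, 0, 0, 0, 0, 0, 1], [0, 0, 0, 0, 0, 0, 1]]]}}

```text
time: 15.55
eef_pos: [0.6017, -0.0513, 0.232]
tcp_rot: [0.794, 0.608, -0.001, -0.002]
contact_force: [-0.0, -0.3, -4.0]
opening: 0.243
```

Call:
{"name": "apply_moves", "arguments": {"moves": [[[0, 0, 0.025, 0, 0, 0, 1]]]}}

```text
time: 15.65
eef_pos: [0.6044, -0.0519, 0.2112]
tcp_rot: [0.794, 0.608, 0.002, 0.002]
contact_force: [1.4, 0.4, -2.2]
opening: 0.237
```

Call:
{"name": "apply_moves", "arguments": {"moves": [[[0, 0, 0.025, 0, 0, 0, 1]]]}}

```text
time: 15.75
eef_pos: [0.6042, -0.0517, 0.1848]
tcp_rot: [0.794, 0.608, 0.002, 0.001]
contact_force: [0.0, 0.3, -3.6]
opening: 0.232
```

Call:
{"name": "apply_moves", "arguments": {"moves": [[[0, 0, 0, 0, 0, 0, 1]]]}}

```text
time: 15.85
eef_pos: [0.6013, -0.051, 0.1796]
tcp_rot: [0.794, 0.608, -0.001, -0.002]
contact_force: [-1.1, 0.2, -3.4]
opening: 0.245
```

```bash
python3 -c "
from h import *
go([.6025,-.0517,.20],75)"
```

```text
pos [ 0.6013 -0.051   0.1796] shift [-0.0004  0.0013 -0.0204] rot [-0.23 -0.08 -0.1 ] t 15.85 F [-1.1  0.2 -3.4] op 0.245 q6 0.01
```

Tracking is about 0.25 m/s. Now the blow: aim for TCP 0.129 (8 mm below the lowest place), then straight up.

Call:
{"name": "apply_moves", "arguments": {"moves": [[[0, 0.001, 0.025, 0, 0, 0, 1], [0, 0, 0.03, 0, 0, 0, 1]]], "force": 120}}

```text
time: 16.05
eef_pos: [0.6059, -0.0529, 0.1306]
tcp_rot: [0.793, 0.609, 0.002, 0.003]
contact_force: [-13.0, -9.6, 29.8]
opening: 0.239
```

Call:
{"name": "apply_moves", "arguments": {"moves": [[[0, 0, -0.04, 0, 0, 0, 1], [0, 0, -0.04, 0, 0, 0, 1], [0, 0, -0.03, 0, 0, 0, 1], [0, 0, 0, 0, 0, 0, 1]]]}}

```text
time: 16.45
eef_pos: [0.6039, -0.0531, 0.2403]
tcp_rot: [0.794, 0.608, -0.001, -0.001]
contact_force: [0.3, 0.1, -2.5]
opening: 0.237
```

```bash
python3 -c "
from h import *
go([.4478,.33,.25],17)
print(ctrl.get_state()['wrist_torque'])
a=shot('side','pics/x.png')[60:240,180:420]
cv2.imwrite('pics/s2.png',cv2.resize(a,(800,600),interpolation=cv2.INTER_CUBIC)[:,:,::-1])"
```

```text
pos [ 0.6039 -0.0531  0.2403] shift [ 0.3293 -0.2503 -0.0095] rot [-0.11  0.15 57.93] t 16.45 F [ 0.3  0.1 -2.5] op 0.237 q6 0.01
[-0.08327445 -0.01636164 -0.02974068]
```

View pics/s2.png

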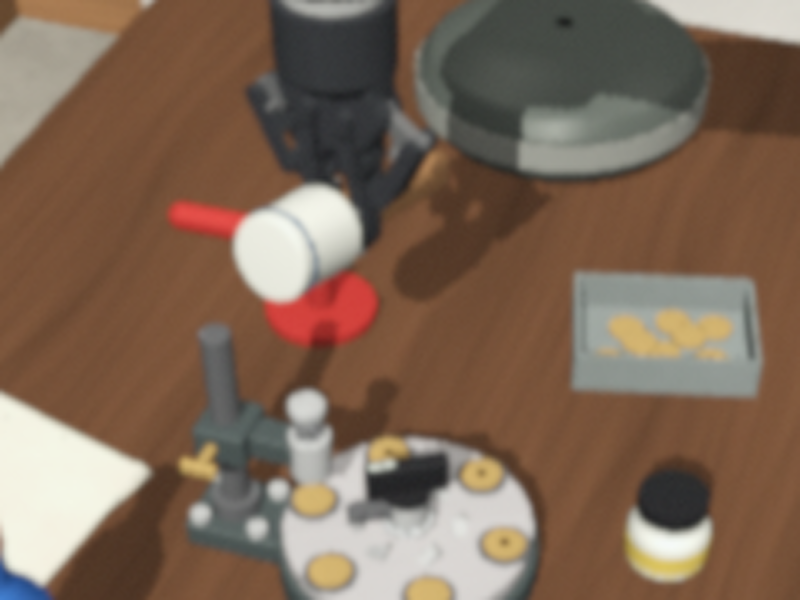

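```bash
python3 -c "
from h import *
a=cv2.imread('pics/x.png');b=cv2.imread('pics/side0.png')
f=lambda i:cv2.resize(i[165:240,250:350],(400,300),interpolation=cv2.INTER_CUBIC)
c=cv2.resize(a[100:160,240:320],(400,300),interpolation=cv2.INTER_CUBIC)
m2=cv2.imread('pics/m2.png');d=cv2.resize(m2[235:310,220:380][:, :],(400,300))
cv2.imwrite('pics/s3.png',np.vstack([np.hstack([f(b),f(a)]),np.hstack([c,d])]))"
```

```text
(no output)
```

View pics/s3.png

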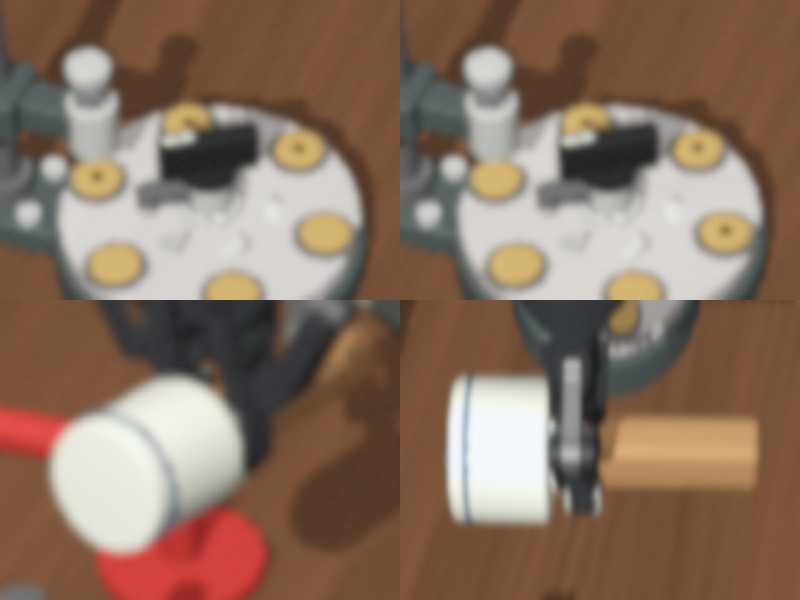

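Force was 30 N at the bottom, above the 6 N spring, so the punch stood on its stop. No dot is visible on the disc at (497,180) though, so I check the numbers: mallet pitch in the grip, and pixels on the disc.

```bash
python3 -c "
from h import *
s=ctrl.get_state();r=R.from_quat(s['tcp_rot']);
for pit in(-8,-4,0,4,8,12):
    a=np.radians(pit);f=lambda x:s['eef_pos']+r.apply([x*np.cos(a),0,-.019-x*np.sin(a)])
    print(pit,np.round(proj('side',f(.082)),1),np.round(proj('top',f(.082)),1))
a=cv2.imread('pics/x.png');w=np.int32(a[160:240,255:345]).sum(2)
hsv=cv2.cvtColor(a,cv2.COLOR_BGR2HSV)
m=((hsv[...,0]>12)&(hsv[...,0]<30)&(hsv[...,1]>100)&(hsv[...,2]>110)).astype(np.uint8);k=np.zeros_like(m);k[185:250,262:345]=m[185:250,262:345]
n,l,st,ce=cv2.connectedComponentsWithStats(k)
for i in range(1,n):
    if st[i,4]>20:
        c=np.int32(ce[i].round());p=a[c[1]-2:c[1]+3,c[0]-2:c[0]+3].sum(2);print(ce[i].round(1),st[i,4],p.min(),p.max())
t=shot('top');wt=((t.min(2)>150)&(t.max(2).astype(int)-t.min(2)<40)).astype(np.uint8);print(proj('top',[.616,-.0015,.26]))
W=((cv2.cvtColor(cv2.imread('pics/x.png'),cv2.COLOR_BGR2HSV)));h=((W[...,1]<45)&(W[...,2]>150)).astype(np.uint8)[100:160,240:300]
n,l,st,ce=cv2.connectedComponentsWithStats(h);i=1+np.argmax(st[1:,4]);print('head side',st[i]+[240,100,0,0,0],ce[i]+[240,100])
"
```

```text
-8 [261.7 150.6] [359.3 160.4]
-4 [261.3 148.5] [359.2 159.7]
0 [261.  146.3] [359.3 158.9]
4 [260.9 144. ] [359.6 158.2]
8 [260.8 141.6] [360.1 157.6]
12 [260.9 139.1] [360.8 157. ]
[296.  193.4] 69 357 491
[324.4 201.4] 79 387 497
[273.7 209.6] 71 488 509
[330.9 222.8] 76 364 502
[278.5 231. ] 86 501 512
[308.2 238. ] 87 504 509
(np.float64(374.08436575756696), np.float64(162.30470927837598))
head side [250 116  38  34 902] [268.37804878 131.76607539]
```

The disc shows no dot (pixel minimum 488, against about 370 on marked ones). The blow also pitched the mallet about 12° head-up in the grip, so travel may have been marginal. I level the mallet and give one clean second blow, still on the right disc.

```bash
cat >> h.py <<'E'
def goM(o,phi,pit):
    c=np.radians(phi)
    T=R.from_matrix(np.array([[np.cos(c),np.sin(c),0],[np.sin(c),-np.cos(c),0],[0,0,-1]]))*R.from_euler("y",-pit,degrees=True)
    go(np.array(o)+T.apply([0,0,.019]),phi,-pit)
E
python3 -c "
from h import *
goM([.6025,-.0517,.215],75,13)"
```

```text
pos [ 0.6012 -0.0524  0.2344] shift [-0.0032  0.0016  0.0379] rot [-7.100e-01 -1.292e+01  1.000e-02] t 16.55 F [-0.8 -0.2 -4.9] op 0.237 q6 0.01
```

Call:
{"name": "apply_moves", "arguments": {"moves": [[[-0.003, 0.002, 0.005, -0.7, -6.5, 0, 1], [0, 0, 0.005, 0, -6.4, 0, 1], [0, 0, 0, 0, 0, 0, 1], [0, 0, 0, 0, 0, 0, 1]]]}}

```text
time: 16.95
eef_pos: [0.5973, -0.0561, 0.2135]
tcp_rot: [0.788, 0.605, -0.097, 0.064]
contact_force: [-1.5, 0.6, -3.5]
opening: 0.237
```

```bash
cat > pit.py <<'E'
from h import *
goM([.6025,-.0517,.215],75,13)
s=ctrl.get_state();r=R.from_quat(s['tcp_rot']);W=cv2.cvtColor(shot('side','pics/y.png'),cv2.COLOR_RGB2HSV)
h=((W[...,1]<45)&(W[...,2]>150)).astype(np.uint8)
t=proj('side',s['eef_pos']+r.apply([.052,0,-.019]))
M=np.zeros_like(h);u,v=map(int,t);M[v-40:v+40,u-40:u+40]=h[v-40:v+40,u-40:u+40]
n,l,st,ce=cv2.connectedComponentsWithStats(M);i=1+np.argmax(st[1:,4])
print("seen",st[i],ce[i].round(1))
th=np.linspace(0,2*np.pi,40)
for p in range(-4,25,4):
    a=np.radians(p);X=np.array([np.cos(a),0,-np.sin(a)]);Z=np.array([np.sin(a),0,np.cos(a)])
    P=np.array([proj('side',s['eef_pos']+r.apply(np.array([0,0,-.019])+x*X+.028*(np.cos(q)*np.array([0,1,0])+np.sin(q)*Z))) for x in(.026,.082) for q in th])
    print(p,"box",P.min(0).round(1),P.max(0).round(1))
E
python3 pit.py
```

```text
pos [ 0.5973 -0.0561  0.2135] shift [0.0052 0.0042 0.0162] rot [-0.91  0.29  0.13] t 16.95 F [-1.5  0.6 -3.5] op 0.237 q6 0.17
seen [254 130  37  38 897] [271.7 148.1]
-4 box [254.7 136.1] [290.7 173.3]
0 box [254.1 135. ] [290.4 172.3]
4 box [253.7 133.8] [290.2 171.1]
8 box [253.3 132.7] [290.  169.7]
12 box [253.  131.5] [289.9 168.2]
16 box [252.9 130.4] [289.9 166.5]
20 box [252.7 129.3] [289.9 164.7]
24 box [252.7 128.2] [289.9 162.7]
```

Call:
{"name": "apply_moves", "arguments": {"moves": [[[0.005, 0.004, 0.015, -0.9, 0.3, 0, 1], [0.003, 0, 0.01, 0, 0, 0, 1], [0, 0, 0, 0, 0, 0, 1], [0, 0, 0, 0, 0, 0, 1]]]}}

```text
time: 17.4
eef_pos: [0.6, -0.0567, 0.1848]
tcp_rot: [0.789, 0.605, -0.089, 0.066]
contact_force: [0.3, 0.3, -3.0]
opening: 0.238
```

```bash
python3 -c "
from h import *
goM([.6025,-.0517,.202],75,13)
goM([.6025,-.0517,.148],75,13)"
```

```text
pos [ 0.6    -0.0567  0.1848] shift [0.0015 0.0011 0.001 ] rot [-0.26 -0.25 -0.04] t 17.4 F [ 0.3  0.3 -3. ] op 0.238 q6 0.18
pos [ 0.6    -0.0567  0.1848] shift [0.0134 0.0013 0.0536] rot [-0.26 -0.25 -0.04] t 17.4 F [ 0.3  0.3 -3. ] op 0.238 q6 0.18
```

Call:
{"name": "apply_moves", "arguments": {"moves": [[[0.006, 0.001, 0.0245, 0, 0, 0, 1], [0.0075, 0, 0.033, 0, 0, 0, 1]]]}}

```text
time: 17.6
eef_pos: [0.6064, -0.0588, 0.1341]
tcp_rot: [0.789, 0.604, -0.085, 0.072]
contact_force: [-11.5, -14.1, 38.4]
opening: 0.239
```

Call:
{"name": "apply_moves", "arguments": {"moves": [[[-0.009, 0, -0.039, 0, 0, 0, 1], [-0.009, 0, -0.039, 0, 0, 0, 1], [-0.007, 0, -0.03, 0, 0, 0, 1], [0, 0, 0, 0, 0, 0, 1], [0, 0, 0, 0, 0, 0, 1]]]}}

```text
time: 18.1
eef_pos: [0.6048, -0.0612, 0.2475]
tcp_rot: [0.79, 0.603, -0.086, 0.071]
contact_force: [-0.7, 0.9, -4.4]
opening: 0.243
```

```bash
python3 pit.py; python3 -c "
from h import *
a=cv2.imread('pics/y.png');
for c in[(274,210),(324,201),(331,223)]: p=a[c[1]-2:c[1]+3,c[0]-2:c[0]+3].sum(2);print(c,p.min(),p.max())
goM([.4478,.33,.25],17,20)"
```

```text
pos [ 0.6048 -0.0612  0.2475] shift [ 0.0155 -0.0051  0.0488] rot [ 0.38 -0.18 -0.34] t 18.1 F [-0.7  0.9 -4.4] op 0.243 q6 0.16
seen [250 113  38  36 915] [267.9 129.8]
-4 box [250.8 120.4] [287.7 158.7]
0 box [250.3 119.2] [287.4 157.5]
4 box [249.8 118.1] [287.2 156.2]
8 box [249.5 116.9] [287.1 154.7]
12 box [249.2 115.7] [287.  153.1]
16 box [249.1 114.6] [286.9 151.3]
20 box [249.  113.5] [287.  149.4]
24 box [249.  112.4] [287.1 147.3]
(274, 210) 488 509
(324, 201) 387 498
(331, 223) 367 502
pos [ 0.6052 -0.0613  0.2479] shift [ 0.3274 -0.2603 -0.0607] rot [16.78 -6.81 55.32] t 18.15 F [ 0.1  1.  -2.5] op 0.238 q6 0.16
```

Both blows reached the stop (30 N, then 38 N, both well below the lowest point). The disc's pixels are exactly as before, so the picture evidently doesn't draw new marks. I strike no more and carry the mallet back; it's pitched about 20° in the grip, so I compensate for that.

Call:
{"name": "apply_moves", "arguments": {"moves": [[[0.015, -0.012, -0.012, 0, 0, 0, 1], [0.03, -0.024, -0.01, 0, 0, 0, 1], [0.035, -0.028, -0.008, 0, 0, 0, 1], [0.035, -0.028, -0.007, 0, 0, 0, 1], [0.035, -0.028, -0.007, 0, 0, 0, 1], [0.035, -0.028, -0.007, 0, 0, 0, 1], [0.035, -0.028, -0.007, 0, 0, 0, 1], [0.035, -0.028, -0.007, 0, 0, 0, 1], [0.035, -0.028, -0.007, 0, 0, 0, 1], [0.02, -0.016, -0.004, 0, 0, 0, 1], [0.01, -0.008, 0, 0, 0, 0, 1], [0, 0, 0, 0, 0, 0, 1]]]}}

```text
time: 19.35
eef_pos: [0.4285, 0.3333, 0.2213]
tcp_rot: [0.789, 0.602, -0.105, 0.063]
contact_force: [-0.5, -0.3, -4.0]
opening: 0.239
```

```bash
python3 -c "
from h import *
goM([.4478,.33,.25],17,20)"
```

```text
pos [0.4285 0.3333 0.2213] shift [-0.0042  0.0137 -0.0105] rot [15.44 -4.79 55.42] t 19.35 F [-0.5 -0.3 -4. ] op 0.239 q6 0.85
```

Call:
{"name": "apply_moves", "arguments": {"moves": [[[0, 0.005, -0.01, 1.4, -0.4, 5, 1], [0, 0, -0.01, 2.2, -0.7, 7.9, 1], [0, 0, 0, 2.2, -0.7, 7.9, 1], [0, 0, 0, 2.2, -0.7, 7.9, 1], [0, 0, 0, 2.2, -0.7, 7.9, 1], [0, 0, 0, 2.2, -0.7, 7.9, 1], [0, 0, 0, 1.7, -0.5, 6, 1], [0, 0, 0, 0.6, -0.2, 2, 1], [0, 0, 0, 0, 0, 0, 1], [0, 0, 0, 0, 0, 0, 1]]]}}

```text
time: 20.35
eef_pos: [0.4411, 0.3203, 0.2311]
tcp_rot: [0.973, 0.146, -0.177, 0.032]
contact_force: [0.1, -0.2, -3.3]
opening: 0.241
```

```bash
python3 -c "
from h import *
goM([.4478,.33,.22],17,20)"
```

```text
pos [0.4411 0.3203 0.2311] shift [ 0.0128 -0.0076  0.026 ] rot [ 0.61  0.71 -0.09] t 20.35 F [ 0.1 -0.2 -3.3] op 0.241 q6 1.69
```

Call:
{"name": "apply_moves", "arguments": {"moves": [[[0.013, -0.008, 0.02, 0.6, 0.7, 0, 1], [0.007, 0, 0.02, 0, 0, 0, 1], [0.007, 0, 0.02, 0, 0, 0, 1], [0.003, 0, 0.01, 0, 0, 0, 1], [0, 0, 0, 0, 0, 0, 1], [0, 0, 0, 0, 0, 0, 1]]]}}

```text
time: 20.95
eef_pos: [0.445, 0.3267, 0.1533]
tcp_rot: [0.974, 0.145, -0.17, 0.026]
contact_force: [-0.7, -0.4, -2.8]
opening: 0.241
```

```bash
cat > mp.py <<'E'
from h import *
goM([.4478,.33,.12],17,20)
s=ctrl.get_state();r=R.from_quat(s['tcp_rot']);I=shot('side','pics/z.png');W=cv2.cvtColor(I,cv2.COLOR_RGB2HSV)
o=proj('side',s['eef_pos']+r.apply([0,0,-.019]));print("origin px",np.round(o,1))
u,v=map(int,o);B=slice(v-35,v+35),slice(u-60,u+85)
h=np.zeros(W.shape[:2],np.uint8);h[B]=((W[...,1]<60)&(W[...,2]>140))[B]
w=np.zeros_like(h);w[B]=((W[...,0]>8)&(W[...,0]<18)&(W[...,1]>95)&(W[...,1]<185)&(W[...,2]>125))[B]
for nm,m in(("head",h),("wood",w)):
    n,l,st,ce=cv2.connectedComponentsWithStats(m)
    for i in range(1,n):
        if st[i,4]>100:
            q=cv2.fitLine(cv2.findNonZero((l==i).astype(np.uint8)),cv2.DIST_L2,0,.01,.01).ravel()
            print(nm,st[i],ce[i].round(1),"slope",round(float(q[1]/q[0]),3))
for p in range(8,29,4):
    a=np.radians(p);f=lambda x,z=0:np.round(proj('side',s['eef_pos']+r.apply([x*np.cos(a)+z*np.sin(a),0,-.019-x*np.sin(a)+z*np.cos(a)])),1)
    A,E=f(-.03),f(-.108);print(p,"head c",f(.052),"end",E,"-30",A,"slope",((E-A)[1]/(E-A)[0]).round(3))
cv2.imwrite("pics/zc.png",cv2.resize(I[v-75:v+75,u-90:u+110],(800,600),interpolation=cv2.INTER_CUBIC)[:,:,::-1])
E
python3 mp.py
```

```text
pos [0.445  0.3267 0.1533] shift [ 0.0146 -0.0024  0.0491] rot [ 0.08 -0.23 -0.03] t 20.95 F [-0.7 -0.4 -2.8] op 0.241 q6 1.69
origin px [290.5 308.5]
head [ 240  291   38   52 1007] [255.8 313. ] slope 1.705
wood [353 273  22  70 385] [363.2 312.5] slope -3.934
wood [ 290  298   65   19 1088] [323.7 307.1] slope 0.012
8 head c [261.4 311.4] end [352.8 302.5] -30 [307.6 306.9] slope -0.097
12 head c [260.9 310.2] end [353.3 305. ] -30 [307.8 307.5] slope -0.055
16 head c [260.5 309. ] end [353.4 307.5] -30 [307.9 308.2] slope -0.015
20 head c [260.3 307.9] end [353.3 309.9] -30 [308.  308.9] slope 0.022
24 head c [260.2 306.7] end [352.8 312.3] -30 [307.9 309.6] slope 0.06
28 head c [260.3 305.5] end [352.1 314.7] -30 [307.8 310.2] slope 0.102
```

Pitch comes out at 19–20° from the handle's slope, and the mallet hasn't slid along its length. I align and descend in steps.

Call:
{"name": "apply_moves", "arguments": {"moves": [[[0.004, -0.002, 0.01, 0, -0.2, 0, 1], [0.006, 0, 0.018, 0, 0, 0, 1], [0.005, 0, 0.015, 0, 0, 0, 1], [0, 0, 0, 0, 0, 0, 1], [0, 0, 0, 0, 0, 0, 1]]]}}

```text
time: 21.5
eef_pos: [0.4466, 0.3301, 0.1091]
tcp_rot: [0.975, 0.146, -0.168, 0.025]
contact_force: [1.1, -0.7, -2.3]
opening: 0.24
```

```bash
python3 -c "
from h import *
goM([.4478,.33,.09],17,19.5)"
```

```text
pos [0.4466 0.3301 0.1091] shift [0.0075 0.0005 0.0367] rot [0.02 0.01 0.03] t 21.5 F [ 1.1 -0.7 -2.3] op 0.24 q6 1.69
```

Call:
{"name": "apply_moves", "arguments": {"moves": [[[0.001, 0, 0.012, 0, 0, 0, 1], [0.003, 0, 0.012, 0, 0, 0, 1], [0.003, 0, 0.012, 0, 0, 0, 1], [0, 0, 0, 0, 0, 0, 1], [0, 0, 0, 0, 0, 0, 1]]]}}

```text
time: 22.0
eef_pos: [0.4415, 0.3288, 0.0708]
tcp_rot: [0.975, 0.146, -0.167, 0.025]
contact_force: [-0.1, -0.5, -3.1]
opening: 0.24
```

```bash
python3 -c "
from h import *
goM([.4478,.33,.0715],17,19.5)"; python3 mp.py | grep -v wood
```

```text
pos [0.4415 0.3288 0.0708] shift [0.0057 0.0007 0.0162] rot [ 0.01 -0.09  0.04] t 22.0 F [-0.1 -0.5 -3.1] op 0.24 q6 1.69
pos [0.4415 0.3288 0.0708] shift [-0.0105  0.0007 -0.0296] rot [ 0.01 -0.59  0.04] t 22.0 F [-0.1 -0.5 -3.1] op 0.24 q6 1.69
origin px [293.4 335. ]
head [246 319  35  32 731] [258.7 336. ] slope 1.469
8 head c [266.2 337.4] end [351.6 330.1] -30 [309.4 333.7] slope -0.085
12 head c [265.7 336.4] end [352.  332.2] -30 [309.5 334.3] slope -0.049
16 head c [265.4 335.4] end [352.1 334.4] -30 [309.7 334.9] slope -0.012
20 head c [265.2 334.4] end [352.  336.5] -30 [309.7 335.4] slope 0.026
24 head c [265.1 333.3] end [351.6 338.6] -30 [309.6 336. ] slope 0.062
28 head c [265.2 332.3] end [350.9 340.7] -30 [309.5 336.6] slope 0.099
```

View pics/zc.png

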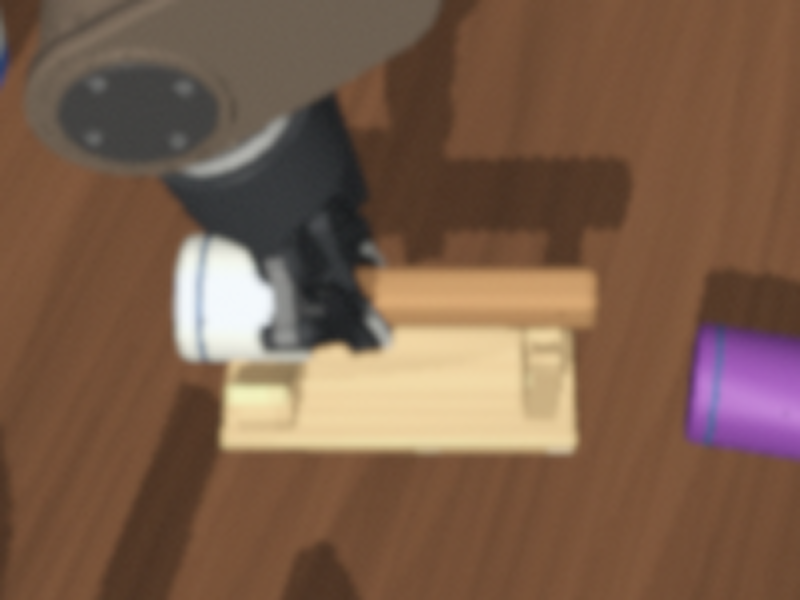

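The mallet is level just above the cradle, parallel to it, with the head at the V end and the handle over the fork. Lower it the last 17 mm.

Call:
{"name": "apply_moves", "arguments": {"moves": [[[0.003, 0.0005, 0.008, 0, 0, 0, 1], [0.003, 0, 0.006, 0, 0, 0, 1], [0, 0, 0, 0, 0, 0, 1], [0, 0, 0, 0, 0, 0, 1]]]}}

```text
time: 22.45
eef_pos: [0.4433, 0.3288, 0.0549]
tcp_rot: [0.975, 0.146, -0.166, 0.025]
contact_force: [0.3, -0.5, -2.4]
opening: 0.239
```

```bash
python3 -c "
from h import *
goM([.4478,.33,.0710],17,19.5);print(ctrl.get_state()['wrist_torque'])"
```

```text
pos [0.4433 0.3288 0.0549] shift [-0.001   0.0002  0.0023] rot [-0.   -0.17  0.04] t 22.45 F [ 0.3 -0.5 -2.4] op 0.239 q6 1.69
[ 0.1002963  -0.2297357  -0.00038774]
```

Call:
{"name": "apply_moves", "arguments": {"moves": [[[0, 0, 0.0025, 0, 0, 0, 1], [0, 0, 0, 0, 0, 0, 1], [0, 0, 0, 0, 0, 0, 1]]]}}

```text
time: 22.75
eef_pos: [0.4432, 0.3287, 0.0533]
tcp_rot: [0.975, 0.146, -0.165, 0.025]
contact_force: [0.1, -0.1, -2.8]
opening: 0.24
```

```bash
python3 -c "
from h import *
goM([.4478,.33,.0705],17,19.5);print(ctrl.get_state()['wrist_torque'])"
```

```text
pos [0.4432 0.3287 0.0533] shift [-0.0013  0.0001  0.0012] rot [-0.01 -0.27  0.04] t 22.75 F [ 0.1 -0.1 -2.8] op 0.24 q6 1.69
[ 0.12765829 -0.23678279 -0.01320652]
```

Still hanging free (2.8 N of weight); a touch lower.

Call:
{"name": "apply_moves", "arguments": {"moves": [[[0, 0, 0.0025, 0, 0, 0, 1], [0, 0, 0.001, 0, 0, 0, 1], [0, 0, 0, 0, 0, 0, 1]]]}}

```text
time: 23.05
eef_pos: [0.4434, 0.3286, 0.0528]
tcp_rot: [0.975, 0.146, -0.164, 0.025]
contact_force: [-0.4, -0.6, -2.3]
opening: 0.242
```

```bash
python3 -c "
from h import *
goM([.4478,.33,.0705],17,19.5);print(ctrl.get_state()['wrist_torque'])"
```

```text
pos [0.4434 0.3286 0.0528] shift [-0.0016 -0.      0.0008] rot [ 0.02 -0.4   0.04] t 23.05 F [-0.4 -0.6 -2.3] op 0.242 q6 1.69
[-0.01697759 -0.1363049  -0.04246101]
```

Contact now shows in the wrist torque. I release and rise straight up.

Call:
{"name": "apply_moves", "arguments": {"moves": [[[0, 0, 0, 0, 0, 0, 0.3], [0, 0, 0, 0, 0, 0, 0.2], [0, 0, 0, 0, 0, 0, -0.2], [0, 0, 0, 0, 0, 0, -0.8], [0, 0, 0, 0, 0, 0, -0.8], [0, 0, 0, 0, 0, 0, -0.8], [0, 0, 0, 0, 0, 0, -0.8], [0, 0, 0, 0, 0, 0, -0.8]]], "force": 20}}

```text
time: 23.85
eef_pos: [0.4441, 0.3295, 0.0533]
tcp_rot: [0.975, 0.146, -0.163, 0.024]
contact_force: [0.1, -0.2, 0.6]
opening: 0.9
```

```bash
python3 -c "
from h import *
s=ctrl.get_state();goM([.4478,.33,.20],17,19.5)
I=shot('side')
W=cv2.cvtColor(I,cv2.COLOR_RGB2HSV)
w=((W[...,0]>8)&(W[...,0]<18)&(W[...,1]>95)&(W[...,1]<185)&(W[...,2]>125)).astype(np.uint8)
n,l,st,ce=cv2.connectedComponentsWithStats(w[310:352,285:370].copy());print([x.tolist() for x in st[1:] if x[4]>80])"
```

```text
pos [0.4441 0.3295 0.0533] shift [-0.0444  0.0004 -0.1209] rot [-0.05 -0.53  0.06] t 23.85 F [ 0.1 -0.2  0.6] op 0.9 q6 1.68
[[4, 0, 80, 42, 1172]]
```

Call:
{"name": "apply_moves", "arguments": {"moves": [[[-0.0035, 0, -0.01, 0, 0, 0, -0.8], [-0.007, 0, -0.02, 0, 0, 0, -0.8], [-0.01, 0, -0.03, 0, 0, 0, -0.8], [-0.014, 0, -0.04, 0, 0, 0, -0.8], [-0.014, 0, -0.04, 0, 0, 0, -0.8], [-0.014, 0, -0.04, 0, 0, 0, -0.8], [0, -0.04, -0.01, 0, 0, 0, -0.8], [0, -0.045, -0.01, 0, 0, 0, -0.8], [0, -0.045, -0.01, 0, 0, 0, -0.8], [0, -0.02, 0, 0, 0, 0, -0.8], [0, 0, 0, 0, 0, 0, -0.8], [0, 0, 0, 0, 0, 0, -0.8]]]}}

```text
time: 25.1
eef_pos: [0.4079, 0.4795, 0.2922]
tcp_rot: [0.976, 0.145, -0.16, 0.021]
contact_force: [0.2, -0.2, 0.8]
opening: 0.901
```

```bash
python3 - <<'E'
from h import *
go([.4,.4,.3],17)
A=cv2.imread('pics/side0.png');I=shot('side','pics/end.png')[:,:,::-1]
d=np.abs(A.astype(int)-I).sum(2)
def cmp(n,x0,x1,y0,y1):
    r=d[y0:y1,x0:x1];print(n,"mean",r.mean().round(1),"px>90",int((r>90).sum()),"of",r.size)
cmp("mallet+cradle",245,355,318,378);cmp("jig",235,345,155,257);cmp("bottle",160,210,210,292);cmp("jar",365,398,198,238);cmp("tray",348,412,138,182);cmp("handle",228,296,118,165)
for nm,im in(("before",A),("after",I)):
    W=cv2.cvtColor(np.ascontiguousarray(im),cv2.COLOR_BGR2HSV);m=np.zeros(W.shape[:2],np.uint8);m[318:362,243:290]=((W[...,1]<60)&(W[...,2]>140))[318:362,243:290]
    n,l,st,ce=cv2.connectedComponentsWithStats(m);i=1+np.argmax(st[1:,4]);print(nm,"head",st[i],ce[i].round(1))
    m[:]=0;m[330:350,288:358]=((W[...,0]>8)&(W[...,0]<16)&(W[...,1]>130)&(W[...,2]>150))[330:350,288:358]
    n,l,st,ce=cv2.connectedComponentsWithStats(m);i=1+np.argmax(st[1:,4]);print(nm,"wood",st[i],ce[i].round(1))
E
```

```text
pos [0.4079 0.4795 0.2922] shift [-0.0316  0.0738  0.002 ] rot [-0.28 18.54 -0.05] t 25.1 F [ 0.2 -0.2  0.8] op 0.901 q6 1.93
mallet+cradle mean 66.0 px>90 1198 of 6600
jig mean 135.9 px>90 6190 of 11220
bottle mean 224.4 px>90 3170 of 4100
jar mean 28.4 px>90 165 of 1320
tray mean 87.5 px>90 1292 of 2816
handle mean 46.8 px>90 686 of 3196
before head [ 248  323   39   32 1136] [266.4 338.8]Traceback (most recent call last):
  File "<stdin>", line 12, in <module>
    return _wrapfunc(a, 'argmax', axis=axis, out=out, **kwds)
    return bound(*args, **kwds)
ValueError: attempt to get argmax of an empty sequence
```

The arm blocks the side view here, so I swing back to the start side to look.

Call:
{"name": "apply_moves", "arguments": {"moves": [[[0, 0.025, 0, 0, 0, 0, -0.8], [0, 0.045, 0, 0, 3, 0, -0.8], [0, 0.045, 0, 0, 3, 0, -0.8], [0, 0.045, 0, 0, 3, 0, -0.8], [0, 0.045, 0, 0, 3, 0, -0.8], [0, 0.045, 0, 0, 3, 0, -0.8], [0, 0.045, 0, 0, 3, 0, -0.8], [0, 0.045, 0, 0, 0, 0, -0.8], [0, 0.045, 0, 0, 0, 0, -0.8], [0, 0.045, 0, 0, 0, 0, -0.8], [0, 0.045, 0, 0, 0, 0, -0.8], [0, 0.03, 0, 0, 0, 0, -0.8]]]}}

```text
time: 26.35
eef_pos: [0.5508, -0.0359, 0.2883]
tcp_rot: [0.99, 0.14, -0.001, 0.001]
contact_force: [0.7, 0.1, -0.3]
opening: 0.898
```

```bash
python3 -c "
from h import *
go([.25,-.6,.28],17)"
```

```text
pos [ 0.5508 -0.0359  0.2883] shift [-0.4456  0.4583  0.0106] rot [ 0.12  0.18 -0.87] t 26.35 F [ 0.7  0.1 -0.3] op 0.898 q6 1.04
```

Call:
{"name": "apply_moves", "arguments": {"moves": [[[-0.02, 0.02, 0, 0, 0, 0, -0.8], [-0.034, 0.035, 0, 0, 0, 0, -0.8], [-0.034, 0.035, 0, 0, 0, 0, -0.8], [-0.034, 0.035, 0, 0, 0, 0, -0.8], [-0.034, 0.035, 0, 0, 0, 0, -0.8], [-0.034, 0.035, 0, 0, 0, 0, -0.8], [-0.034, 0.035, 0, 0, 0, 0, -0.8], [-0.034, 0.035, 0, 0, 0, 0, -0.8], [-0.034, 0.035, 0, 0, 0, 0, -0.8], [-0.034, 0.035, 0, 0, 0, 0, -0.8], [-0.034, 0.035, 0, 0, 0, 0, -0.8], [-0.034, 0.035, 0, 0, 0, 0, -0.8]]]}}

```text
time: 27.55
eef_pos: [0.2612, -0.5394, 0.2889]
tcp_rot: [0.992, 0.129, -0.004, 0.001]
contact_force: [0.6, -0.4, 0.7]
opening: 0.897
```

Call:
{"name": "apply_moves", "arguments": {"moves": [[[-0.02, 0.02, 0, 0, 0, 0, -0.8], [0, 0, 0, 0, 0, 0, -0.8], [0, 0, 0, 0, 0, 0, -0.8], [0, 0, 0, 0, 0, 0, -0.8]]]}}

```text
time: 27.95
eef_pos: [0.2366, -0.568, 0.2871]
tcp_rot: [0.993, 0.122, -0.006, -0.002]
contact_force: [0.3, 0.5, -0.1]
opening: 0.898
```

```bash
cat > fin.py <<'E'
from h import *
go([.25,-.6,.28],17)
for v in("side","top"):
    A=cv2.imread(f'pics/{v}0.png');I=np.ascontiguousarray(shot(v,f'pics/end_{v}.png')[:,:,::-1])
    d=np.abs(A.astype(int)-I).sum(2)
    B={"side":dict(mallet=(245,355,318,378),jig=(235,345,155,257),bottle=(160,210,210,292),jar=(365,398,198,238),tray=(348,412,138,182),handle=(228,296,118,165)),
       "top":dict(mallet=(200,262,215,305),jig=(325,410,130,255),bottle=(250,295,105,155),jar=(382,415,268,302),tray=(455,528,220,300),handle=(443,492,80,168))}[v]
    for n,(a,b,c,e) in B.items():
        r=d[c:e,a:b];print(v,n,r.mean().round(1),int((r>90).sum()),r.size,end=" | ")
        if n in("mallet","bottle","jar","tray","handle") and (r>90).sum():
            m=[cv2.phaseCorrelate(cv2.cvtColor(A[c:e,a:b],6).astype(np.float32),cv2.cvtColor(I[c:e,a:b],6).astype(np.float32))];print("shift",np.round(m[0][0],2),round(m[0][1],2))
    print()
    for nm,im in(("before",A),("after",I)):
        W=cv2.cvtColor(im,cv2.COLOR_BGR2HSV);a,b,c,e={"side":(243,290,318,362),"top":(200,245,215,262)}[v]
        m=((W[...,1]<60)&(W[...,2]>140)).astype(np.uint8)[c:e,a:b]
        n,l,st,ce=cv2.connectedComponentsWithStats(m);i=1+np.argmax(st[1:,4]);print(nm,"head",st[i],(ce[i]+[a,c]).round(1))
E
python3 fin.py
```

```text
pos [ 0.2366 -0.568   0.2871] shift [0.0054 0.0343 0.0069] rot [-0.27  0.61 -3.04] t 27.95 F [ 0.3  0.5 -0.1] op 0.898 q6 -0.01
side mallet 10.1 149 6600 | shift [-0.65  0.14] 1.05
side jig 3.6 7 11220 | side bottle 1.4 0 4100 | side jar 1.9 0 1320 | side tray 1.5 0 2816 | side handle 1.9 0 3196 | 
before head [   5    5   39   32 1136] [266.4 338.8]
after head [   3    5   40   32 1148] [265.2 338.9]
top mallet 16.9 211 5580 | shift [-0.23 -0.51] 0.95
top jig 12.0 101 10625 | top bottle 9.3 0 2250 | top jar 9.7 0 1122 | top tray 9.0 0 5840 | top handle 9.5 0 4312 | 
before head [  4   5  29  33 644] [218.6 235.7]
after head [  4   4  29  33 642] [218.3 234.9]
```

```bash
python3 -c "
from plant import ctrl
print(ctrl.sign_off())"
```

```text
the job is handed in; nothing more can be done
None
```

I did the job in the order asked and handed it in at about 28 s, but I couldn't confirm by eye that the disc is marked.

**Knob and dial:** I twisted the knob once to its stop, where torque rose to 1.15 N m, and let go. The picture afterwards showed the bar back at rest, the dial one station on and a blank disc under the punch.

**Punch:** I struck it twice with the mallet at about 0.25–0.3 m/s. Both blows met 30–38 N, well above the 6 N spring, so the punch should have reached its stop each time.
- **Second blow:** after the first, the mallet had pitched about 13° in the grip and no dot showed on the disc. I levelled it and struck once more, on the same disc.
- **Open check:** the disc still shows no dot, and its pixel values are the same after both blows. My reading is that the pictures don't draw new marks, so the mark rests on the force and depth readings.

**Mallet:** it lies level in its cradle about 2 mm from where it lay, along its axis. The pitch in the grip had grown to about 20° by then, and I allowed for it when laying it down.

**Last pictures:** compared with the first ones, the bottle, jar, tray and red handle have not moved. The arm stands clear of everything.

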